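# Face a battery pack to the code reader and trigger the read

### The arm

A 6-joint arm with a two-finger parallel gripper is mounted at the origin on the work surface. World frame = base frame: x ahead of the robot, y to its left, z up, the work surface at z = 0. Lengths are in m, angles in rad, forces in N, time in s.
With the tool pointing down it reaches from about 0.375 to 0.9 m from the base axis. Payload 3.1 kg.
Tool frame: the origin (TCP) lies midway between the tips of the shut fingers; the grasp point (between the pads) lies 19 mm behind it (robot.grip_depth is the distance from the TCP to the grasp point, in m); z points along the fingers, y is the direction in which the jaws open and shut (so a half turn about z gives the same grasp; the last joint's range is limited). The gripper opens to 87 mm and grips with 3 to 60 N. Pads are 19 mm wide; open, the fingers measure 117 mm over their backs; the gripper's body (75 mm by 190 mm) begins 51 mm behind the grasp point.
Start: joints at [-1.325, 0.527, 1.433, -0, 1.181, -0.178], TCP at [0.257, -0.57, 0.184] pointing down, gripper open.
Joint ranges: [-3.08, 3.08], [-0.75, 2.2], [0.22, 2.44], [-1.43, 4.57], [0, 2.65], [-2.85, 2.85]. Speed limits (rad/s): [2.79, 2.79, 3.14, 3.14, 3.14, 3.14].

### API

Orientations are given as a unit quaternion [x, y, z, w].
In Python, from rig import robot gives the robot as it stands.
- The arm moves only by the tool carry_out, never from a script. Its arguments are lists of equal length, an entry for each row: "dr": the turn, a rotation vector about the world's x, y, z in rad, a list of three; "translation": the shift along the world's x, y, z in cm, a list of three; "grip": the opening, from 0 (shut) to 1 (fully open). A call has 1 to 20 rows; each row is the pose to reach, as a shift and turn from the pose commanded when the call began; what a row does not reach only later rows make up. A row lasts 1/12 s, in which the tool goes at most 41.7 mm and 7.16 degrees, less where a joint would pass 70% of its speed; a pose out of reach is approached as far as the arm can. A call with a gripper value outside its range is refused whole. The fingers move at their own pace and stop on an object; "newtons" is the grip in N (left out, the last holds). Time passes only in rows, so rows that repeat a pose let the fingers close. It gives the time, the measured TCP pose, the force and the opening at its end, in the units of the state.
- robot.get_obs(): the state, without advancing time (a new reading comes with each control period).
- robot.camera(name): name is "scene" or "side" or "wrist"; returns a dict with "color" (384x512x3 uint8, blue, green, red), "camera_matrix" (3x3 intrinsics, pixels), "T" (4x4, takes a point from camera to world coordinates). Camera axes: x right, y down, z forward; pixel columns grow to the right and rows downward; lengths in m; the calibration is good to about 2 mm. A picture is of the moment at which its call begins. There is no depth.
- robot.hand_in(): hands the job in, once; it reports no verdict.
The state is a dict: "time": time; "q": joint angles; "joint_velocities": joint speeds; "joint_torque": joint torques, N m; "position": TCP position; "tool_rot": TCP orientation; "ft_force": force on the tool from outside, world axes, zero at the start; "moment": the same for the moment, N m; "grip_width": finger opening in m.
Only numpy, scipy, OpenCV 4.12 (cv2) and the standard library are available. Lean on these libraries where they do the work, as an engineer would, in place of code of your own. Each camera call takes 0.05 s, during which the arm holds its last target. There are 200 camera calls.

### The job

On the sloped stand, turn the black battery pack in its nest until its orange mark squarely faces the red window of the yellow reader, and let go of it fully seated in the nest. Then press the green button all the way down to take the reading and let it come back up. Do not shift the bottle, the red bin or the round keypad.

Things in the scene. Friction and masses are not known exactly. Their poses are not given: they have to be found in the camera images.
- pack: Loose round black battery pack, 52 mm diameter, 84 mm tall, 0.3 kg, standing in the grey cup of the sloped stand, so leaning 28 degrees. Origin: centre of its underside; z up its own axis; -y points to the orange mark: a 22 mm wide, 60 mm high patch on the side, continued as an orange bar on the silver top from near the centre to the rim.
- mark (a point): Point on the pack's side surface in the middle of the orange patch's width, 26 mm from the pack's axis and 27 mm above its underside.
- nest: Fixed stand: base plate 220 x 200 mm, white sloping deck 170 x 190 mm, on it a grey cup, 56 mm inside, 68 outside, 22 deep, holding the pack. Origin: centre of the cup's floor, 72 mm above the table; z: the cup's axis, 28 degrees (0.49 rad) off vertical towards the stand's front (the robot's side); y level. Free all round the pack from 41 mm above the cup's floor.
- reader: Fixed yellow reader block, 52 mm wide, 40 deep, on the deck beside the cup; its top is 41 mm above the cup's floor along the cup's axis. Origin: on the cup's axis at the cup's floor; z: the cup's axis; -y points from the cup's axis to the middle of the window. It stands within 40 degrees of the stand's -y side (the robot's right).
- window (a point): Centre of the red reader window, on the face towards the pack: 58 mm from the cup's axis, 27 mm above the cup's floor. A red bar on the reader's top runs along that same face.
- trigger (a joint): Travel of the green push button in m: 0 up, 0.006 fully down (about 5 N); springs back.
- trigger_top (a point): Centre of the top of the green button cap (34 mm diameter), in a grey housing on top of a fixed white control box (85 x 110 mm, 32 mm tall). It looks straight up.
- bottle: Bystander: white plastic bottle with steel cap, 60 mm diameter, 125 mm tall, loose. Origin: centre of its underside.
- red_bin: Bystander: open red parts bin, 120 x 170 mm, 60 mm tall, loose. Origin: centre of its underside.
- keypad: Bystander: black round keypad, 76 mm diameter, 18 mm tall, loose. Origin: centre of its underside.
Not all that is in view belongs to the job. What is shaped like the part that bears trigger but blue or purple is not meant.

How it is judged:
On the way, in this order (a step that is already met when the one before it is completed fails the run):
1. the pack stands seated in the nest with its mark facing the reader window, let go and still (angle between the y axis of pack and the y axis of reader, either way round below 0.25 rad and distance between mark and window below 0.045 m and distance between pack and nest below 0.007 m and angle between the z axis of pack and the z axis of nest, either way round below 0.15 rad and contact force between the fingers and pack below 0.05 N and linear speed of pack below 0.01 m/s), for 0.2 s.
2. the green button is pressed all the way down while the mark faces the window (value of joint trigger above 0.0045 m and angle between the y axis of pack and the y axis of reader, either way round below 0.25 rad and distance between mark and window below 0.045 m and distance between pack and nest below 0.007 m and angle between the z axis of pack and the z axis of nest, either way round below 0.15 rad), for 0.05 s.
At the end, for the whole second after the job is handed in: The pack rests still in the nest (its origin within 7 mm of the nest's, axes within 0.15 rad), its mark faces the reader window within 0.25 rad (and on the window's side: mark point within 45 mm of the window), and the button is back up (under 1.5 mm) (angle between the y axis of pack and the y axis of reader, either way round below 0.25 rad and distance between mark and window below 0.045 m and distance between pack and nest below 0.007 m and angle between the z axis of pack and the z axis of nest, either way round below 0.15 rad and linear speed of pack below 0.01 m/s and value of joint trigger below 0.0015 m); the robot touches nothing.
It fails at once if the bottle shifted more than 30 mm (distance of bottle from where it was at the start of the episode above 0.03 m).
It fails at once if the red bin shifted more than 30 mm (distance of red_bin from where it was at the start of the episode above 0.03 m).
It fails at once if the keypad shifted more than 30 mm (distance of keypad from where it was at the start of the episode above 0.03 m).
It also fails if it takes over 51 s, if anything falls off the work surface, if the arm or the gripper's body presses on something with over 40 N, if the wrist force passes 120 N, or if a joint passes its speed limit or range.

## Working session

There is one attempt and no reset: what is moved stays moved. The work goes in short steps, Python scripts to look and compute and a tool call to move; the robot and the scene stay as the last step left them, time stands still between calls to the robot, and variables do not carry over. Pictures are saved under pics/ and viewed, about 8 in all and at most 12, crops included, and the job is handed in when it is done.

Besides the shell and the picture viewer there is one more tool, called in YAML: its name, and indented under it one key for each argument. carry_out: Moves the arm, as the interface text tells. Its arguments: {"type":"object","properties":{"dr":{"type":"array"},"translation":{"type":"array"},"grip":{"type":"array"},"newtons":{"type":"number"}},"required":["dr","translation","grip"]}

```bash
ls; mkdir -p pics
python3 - <<'E'
from rig import robot
import cv2,numpy as np
for n in("scene","side"):
    c=robot.camera(n); cv2.imwrite(f"pics/{n}0.png",c["color"]); np.savez(f"{n}.npz",**c)
    print(n,c["camera_matrix"].round(1).tolist(),c["T"].round(3).tolist())
print({k:np.round(v,3).tolist() for k,v in robot.get_obs().items()})
E
python3 -c "
import cv2,numpy as np
a=cv2.imread('pics/scene0.png');cv2.imwrite('pics/s1.png',cv2.resize(a,(800,600),interpolation=2))
a=cv2.imread('pics/side0.png');cv2.imwrite('pics/s2.png',cv2.resize(a,(800,600),interpolation=2))"
```

```text
pics
scene [[364.6, 0.0, 252.8], [0.0, 364.6, 194.8], [0.0, 0.0, 1.0]] [[0.193, 0.578, -0.793, 1.491], [0.981, -0.128, 0.146, -0.175], [-0.017, -0.806, -0.592, 0.835], [0.0, 0.0, 0.0, 1.0]]
side [[492.3, 0.0, 259.7], [0.0, 492.3, 184.9], [0.0, 0.0, 1.0]] [[-0.998, -0.057, 0.033, 0.44], [-0.064, 0.714, -0.697, 0.983], [0.017, -0.698, -0.716, 1.122], [0.0, 0.0, 0.0, 1.0]]
{'time': 0.1, 'q': [-1.326, 0.528, 1.434, -0.0, 1.181, -0.179], 'joint_velocities': [-0.001, -0.003, -0.002, 0.0, -0.002, 0.0], 'joint_torque': [0.0, -44.098, -17.715, 0.063, 0.053, -0.0], 'position': [0.257, -0.569, 0.183], 'tool_rot': [0.978, 0.21, -0.0, -0.001], 'ft_force': [0.03, 0.093, 0.338], 'moment': [0.021, -0.025, -0.012], 'grip_width': 0.087}
```

View pics/s1.png

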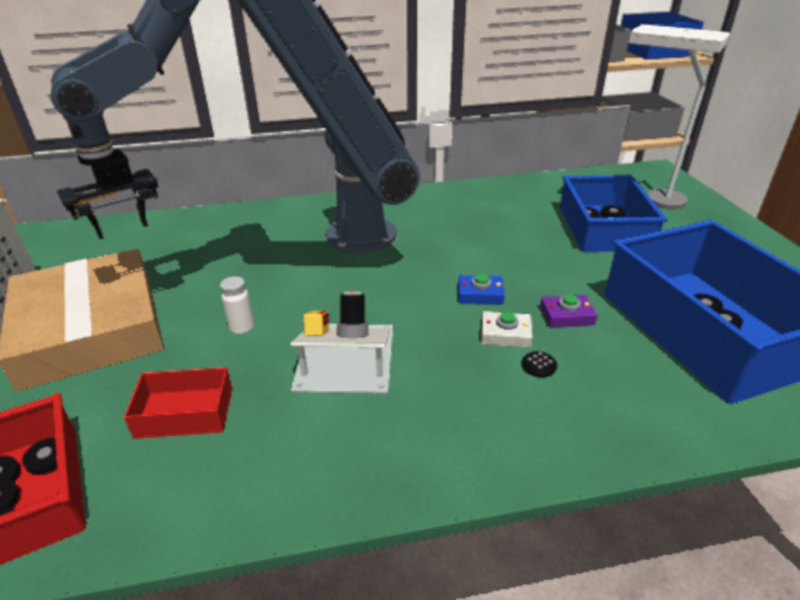

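View pics/s2.png

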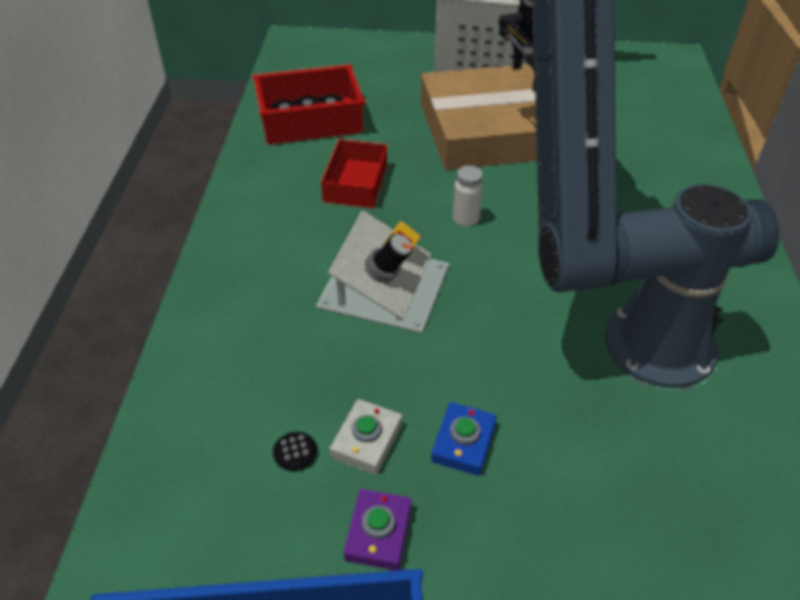

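The scene view shows the stand with the pack at (352,310) and the reader at (316,322). The white control box with its green button is at (507,320). The look-alikes are the blue box (481,283) and the purple box (570,302); black discs in the bins and the keypad at (539,363) could be confused too. I choose the white box's button, side (366,426), and the pack in the stand, side (395,252). Next is one close crop to check.

Run:
```python
import cv2,numpy as np
a=np.load('scene.npz')['color'];b=np.load('side.npz')['color']
A=cv2.resize(a[175:255,180:260],(400,400),interpolation=2)   #5x
B=cv2.resize(b[130:210,200:280],(400,400),interpolation=2)
C=cv2.resize(b[250:310,200:260],(400,400)) #6.67
D=cv2.resize(a[190:230,300:350],(400,320))
cv2.imwrite('pics/crop1.png',np.hstack([A,B]))
```

```text
(no output)
```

View pics/crop1.png

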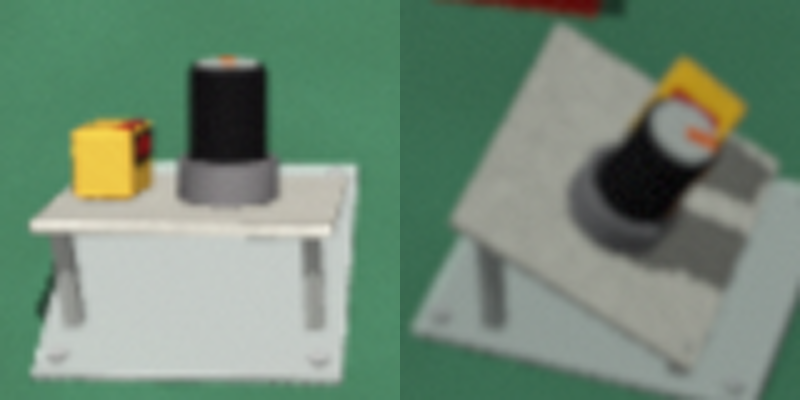

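The crop confirms the pack: black, silver top, orange bar pointing towards the robot (B about 700,136). The reader is beside it with its red bar at B about (695,97), so the pack needs a turn of roughly a quarter. Now the geometry.

```bash
cat > h.py <<'E'
import numpy as np
from scipy.spatial.transform import Rotation as R
def ray(c,p):
    d=np.linalg.inv(c["camera_matrix"])@[p[0],p[1],1.]
    T=c["T"]; d=T[:3,:3]@d; return T[:3,3],d/np.linalg.norm(d)
def tri(*cp):
    A=np.zeros((3,3));b=np.zeros(3);rs=[ray(*x) for x in cp]
    for o,d in rs: M=np.eye(3)-np.outer(d,d);A+=M;b+=M@o
    X=np.linalg.solve(A,b); return X,[np.linalg.norm((np.eye(3)-np.outer(d,d))@(X-o)) for o,d in rs]
def plane(c,p,P,n=(0,0,1)):
    o,d=ray(c,p);n=np.array(n); return o+d*((np.array(P)-o)@n)/(d@n)
def proj(c,X):
    T=c["T"];q=c["camera_matrix"]@(T[:3,:3].T@(np.array(X)-T[:3,3])); return q[:2]/q[2]
E
python3 - <<'E'
import numpy as np
from h import *
np.set_printoptions(precision=4,suppress=True)
s=np.load('scene.npz');d=np.load('side.npz')
A=lambda x,y:(180+x/5,175+y/5); B=lambda x,y:(200+(x-400)/5,130+y/5); S=lambda x,y:(x*.64-.18,y*.64-.18)
print('top',tri((s,A(228,63)),(d,B(685,133))))
for n,p in dict(L=(318,306),BR=(422,329),TR=(449,262)).items(): print(n,plane(d,S(*p),(0,0,.006)))
for n,p in dict(a=(33,377),b=(342,380),c=(357,165)).items(): print(n,plane(s,A(*p),(0,0,.006)))
print('btn',tri((s,S(508,319)),(d,S(366,425))))
print('box',plane(d,S(366,425),(0,0,.045)))
for n,p in dict(l=(332,453),t=(360,402),r=(402,411),b=(382,470)).items(): print(n,plane(d,S(*p),(0,0,.032)))
E
```

```text
top (array([ 0.5014, -0.0845,  0.1419]), [np.float64(0.0018025639132316505), np.float64(0.0018025639132316382)])
L [ 0.6622 -0.0433  0.006 ]
BR [0.4539 0.001  0.006 ]
TR [ 0.4065 -0.1904  0.006 ]
a [ 0.6296 -0.2345  0.006 ]
b [ 0.6737 -0.0418  0.006 ]
c [0.4598 0.0094 0.006 ]
btn (array([0.5377, 0.2573, 0.0445]), [np.float64(0.0027092085665412925), np.float64(0.002709208566541102)])
box [0.536  0.2551 0.045 ]
l [0.5871 0.3048 0.032 ]
t [0.5522 0.1999 0.032 ]
r [0.4785 0.2132 0.032 ]
b [0.5029 0.3302 0.032 ]
```

carry_out:
  dr:
    - [0,0,0]
    - [0,0,0]
    - [0,0,0]
    - [-0.109,-0.477,0]
    - [-0.109,-0.477,0]
    - [-0.109,-0.477,0]
    - [-0.109,-0.477,0]
    - [-0.109,-0.477,0]
    - [-0.109,-0.477,0]
    - [-0.109,-0.477,0]
    - [-0.109,-0.477,0]
    - [-0.109,-0.477,0]
    - [-0.109,-0.477,0]
    - [-0.109,-0.477,0]
    - [-0.109,-0.477,0]
    - [-0.109,-0.477,0]
    - [-0.109,-0.477,0]
    - [-0.109,-0.477,0]
    - [-0.109,-0.477,0]
    - [-0.109,-0.477,0]
  translation:
    - [0,0,4]
    - [0,0,8]
    - [0,0,10]
    - [19,49.5,6.5]
    - [19,49.5,6.5]
    - [19,49.5,6.5]
    - [19,49.5,6.5]
    - [19,49.5,6.5]
    - [19,49.5,6.5]
    - [19,49.5,6.5]
    - [19,49.5,6.5]
    - [19,49.5,6.5]
    - [19,49.5,6.5]
    - [19,49.5,6.5]
    - [19,49.5,6.5]
    - [19,49.5,6.5]
    - [19,49.5,6.5]
    - [19,49.5,6.5]
    - [19,49.5,6.5]
    - [19,49.5,6.5]
  grip: [1,1,1,1,1,1,1,1,1,1,1,1,1,1,1,1,1,1,1,1]

```text
time: 1.77
position: [0.447, -0.0763, 0.2487]
tool_rot: [0.949, 0.203, 0.219, 0.103]
ft_force: [-0.0, 0.0, -0.5]
grip_width: 0.0872
```

Run:
```python
from rig import robot
import cv2,numpy as np
c=robot.camera("wrist"); np.savez("wrist1.npz",**c); cv2.imwrite("pics/w1.png",cv2.resize(c["color"],(768,576),interpolation=2))
print(c["camera_matrix"].round(1).tolist(),c["T"].round(3).tolist())
o=robot.get_obs();print({k:np.round(o[k],3).tolist() for k in("time","q","position","tool_rot")})
```

```text
[[277.3, 0.0, 254.8], [0.0, 277.3, 185.1], [0.0, 0.0, 1.0]] [[0.34, -0.917, 0.209, 0.418], [-0.896, -0.383, -0.224, -0.021], [0.285, -0.111, -0.952, 0.456], [0.0, 0.0, 0.0, 1.0]]
{'time': 1.817, 'q': [-0.527, 0.007, 2.141, 0.273, 0.538, 0.421], 'position': [0.447, -0.077, 0.249], 'tool_rot': [0.949, 0.202, 0.219, 0.103]}
```

View pics/w1.png

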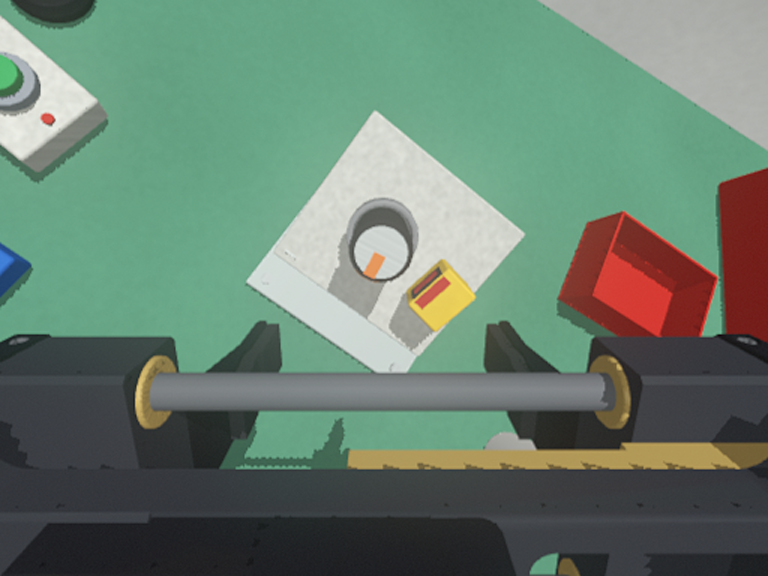

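The wrist view shows the pack top centre at (381,253) and the orange bar reaching (371,277). The reader's red bar runs from about (416,303) to (449,279), with yellow corners at (474,296) and (437,330). Deck corners are at (375,111) and (525,235).

Run:
```python
import numpy as np
from h import *
np.set_printoptions(precision=4,suppress=True)
w=np.load('wrist1.npz');s=np.load('scene.npz');d=np.load('side.npz')
W=lambda x,y:((x+.5)/1.5-.5,(y+.5)/1.5-.5)
A=lambda x,y:(180+x/5,175+y/5); B=lambda x,y:(200+(x-400)/5,130+y/5)
top,e=tri((w,W(381,253)),(s,A(228,63)),(d,B(685,133)));print('top',top,e)
yaw=-.225
for it in range(4):
    c28,s28=np.cos(.489),np.sin(.489)
    zn=np.array([-s28*np.cos(yaw),-s28*np.sin(yaw),c28])
    top=plane(w,W(381,253),(0,0,.072+.084*c28)); nest=top-.084*zn
    a,b=[plane(w,W(*p),nest,zn) for p in((375,111),(525,235))]
    v=(a-b); yaw=np.arctan2(-v[0],v[1]); print('yaw',yaw,'len',np.linalg.norm(v),a,b)
yn=np.array([-np.sin(yaw),np.cos(yaw),0]);xn=np.cross(yn,zn)
print('zn',zn,'xn',xn,'yn',yn,'top',top,'nest',nest)
ang=lambda v:np.degrees(np.arctan2(v@yn,v@xn))
for p in((371,277),(376,264)):
    m=plane(w,W(*p),top,zn)-top; print('mark r',np.linalg.norm(m),'ang',ang(m))
P=nest+.041*zn
for p in((416,303),(449,279),(474,296),(437,330),(412,296),(443,265)):
    q=plane(w,W(*p),P,zn)-P; print(p,q@xn,q@yn,np.hypot(q@xn,q@yn),ang(q))
o=nest+.05*zn
T=R.from_quat([0.949,0.202,0.219,0.103]).as_matrix();print('tool xyz in nest',(np.array([xn,yn,zn])@T))
```

```text
top [ 0.5029 -0.0852  0.1428] [np.float64(0.0022399938549693557), np.float64(0.0021131813884749827), np.float64(0.002503566174222351)]
yaw -0.23473458581725692 len 0.1854003882479535 [ 0.6326 -0.0416  0.1125] [ 0.5895 -0.2219  0.1115]
yaw -0.2371539887197584 len 0.18522531672223355 [ 0.6328 -0.0416  0.1122] [ 0.5892 -0.2217  0.112 ]
yaw -0.23775530721231733 len 0.18518288283272344 [ 0.6328 -0.0416  0.1121] [ 0.5892 -0.2216  0.1121]
yaw -0.2379047590540739 len 0.18517240280785743 [ 0.6328 -0.0416  0.1121] [ 0.5892 -0.2216  0.1121]
zn [-0.4565  0.1106  0.8828] xn [ 0.8579 -0.208   0.4697] yn [0.2357 0.9718 0.    ] top [ 0.5039 -0.086   0.1462] nest [ 0.5422 -0.0953  0.072 ]
mark r 0.021208609334063957 ang -164.44756409582155
mark r 0.009762865055958154 ang -166.24092396045967
(416, 303) -0.025425302898179597 -0.06015658313103324 0.06530896203022288 -112.91144943071839
(449, 279) 0.010864307685752084 -0.06927709400210837 0.07012381146848516 -81.08724234166073
(474, 296) 0.012509692648281034 -0.09794077906915778 0.09873646041269675 -82.72118763107028
(437, 330) -0.03423267106922728 -0.0927289151764319 0.09884597856428866 -110.26259931018917
(412, 296) -0.022382897420382155 -0.05296096508823216 0.057496590507683985 -112.91038211225492
(443, 265) 0.017570958232356475 -0.05652897164437592 0.05919681755275255 -72.7331343204684
tool xyz in nest [[ 0.7922  0.6103 -0.0001]
 [ 0.6103 -0.7922  0.0038]
 [ 0.0022 -0.003  -1.    ]]
```

carry_out:
  dr:
    - [0,0,0]
    - [0,0,0]
    - [0,0,0]
    - [0,0,0]
    - [0,0,0]
  translation:
    - [1.5,-0.2,-2.7]
    - [3,-0.4,-5.4]
    - [4.5,-0.65,-8]
    - [4.5,-0.65,-8]
    - [4.5,-0.65,-8]
  grip: [1,1,1,1,1]

```text
time: 2.23
position: [0.4911, -0.0828, 0.1668]
tool_rot: [0.949, 0.202, 0.218, 0.101]
ft_force: [0.2, 1.2, 0.7]
grip_width: 0.0869
```

Run:
```python
from rig import robot
import cv2,numpy as np
c=robot.camera("wrist"); np.savez("wrist2.npz",**c); cv2.imwrite("pics/w2.png",cv2.resize(c["color"][60:300,100:420],(800,600),interpolation=2))
o=robot.get_obs();print({k:np.round(o[k],4).tolist() for k in("time","q","position","tool_rot")})
```

```text
{'time': 2.2833, 'q': [-0.4732, 0.2541, 2.1726, 0.4517, 0.2653, 0.2668], 'position': [0.4913, -0.0826, 0.1684], 'tool_rot': [0.949, 0.2027, 0.2188, 0.1021]}
```

View pics/w2.png

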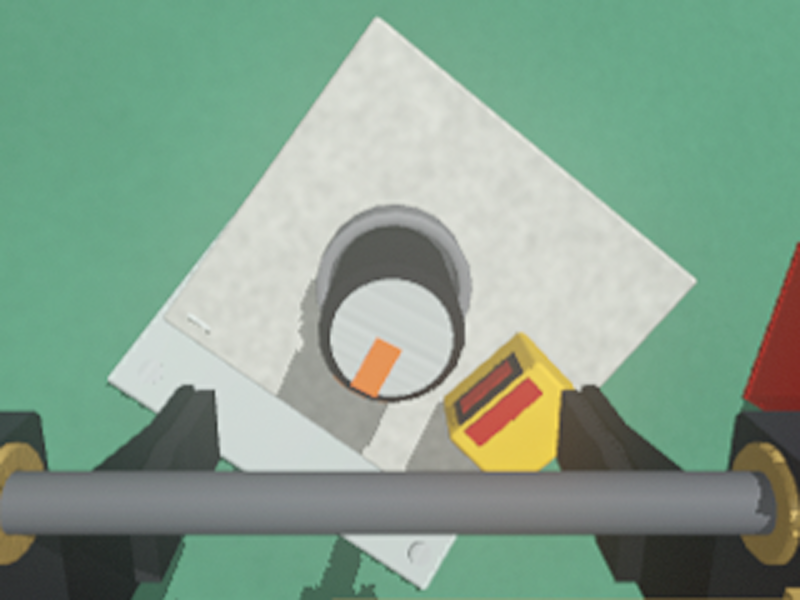

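The close view shows the top disc centred at (391,338) and the orange bar from (388,346) to (365,393). The red bar's ends are at (472,438) and (537,385). The fingertips straddle column 388, so the pack is well centred between the jaws.

Run:
```python
import numpy as np
from h import *
np.set_printoptions(precision=4,suppress=True)
w=np.load('wrist2.npz')
W=lambda x,y:(100+(x+.5)/2.5-.5,60+(y+.5)/2.5-.5)
c28,s28=np.cos(.489),np.sin(.489);yaw=-.238
for it in range(3):
    zn=np.array([-s28*np.cos(yaw),-s28*np.sin(yaw),c28])
    top=plane(w,W(391,338),(0,0,.072+.084*c28)); nest=top-.084*zn
    a,b=[plane(w,W(*p),nest-.003*zn,zn) for p in((378,17),(695,281))]; v=a-b;yaw=np.arctan2(-v[0],v[1])
    print(yaw,np.linalg.norm(v))
yn=np.array([-np.sin(yaw),np.cos(yaw),0]);xn=np.cross(yn,zn)
print('top',top,'nest',nest,'zn',zn)
ang=lambda v:np.degrees(np.arctan2(v@yn,v@xn))
a,b=[plane(w,W(*p),top,zn)-top for p in((388,346),(365,393))];print('mark',ang(b),ang(b-a),np.linalg.norm(b))
print('disc r',[np.linalg.norm(plane(w,W(*p),top,zn)-top) for p in((330,338),(453,338),(391,278),(391,399))])
P=nest+.041*zn
a,b=[plane(w,W(*p),P,zn)-P for p in((472,438),(537,385))];print('reader',ang((a+b)/2),ang(b-a)-90,[a@xn,a@yn],[b@xn,b@yn])
from rig import robot
o=robot.get_obs();p=np.array(o["position"])-nest;print('tcp in nest',p@xn,p@yn,p@zn, 'move to 47 (cm)',100*(nest+.047*zn-o["position"]))
T=R.from_quat(o["tool_rot"]).as_matrix();print(zn@T)
```

```text
-0.23963746496107283 0.18519657380263435
-0.2400548228232891 0.18515850573720327
-0.24016119923591375 0.1851488398328431
top [ 0.5044 -0.0854  0.1462] nest [ 0.5428 -0.0948  0.072 ] zn [-0.4563  0.1117  0.8828]
mark -166.34038328274355 -167.07101413722563 0.022365595317218944
disc r [np.float64(0.0209901518439028), np.float64(0.021304435661225408), np.float64(0.021179181213360904), np.float64(0.02267169025800486)]
reader -96.79485316395643 -99.33807837911597 [np.float64(-0.025586186916773904), np.float64(-0.06349520320996402)] [np.float64(0.009762475448655689), np.float64(-0.06930789374795054)]
tcp in nest -0.0013869907179516958 -0.0003466104483922476 0.10994994666884836 move to 47 (cm) [ 2.9993 -0.699  -5.4921]
[ 0.0028 -0.0059 -1.    ]
```

carry_out:
  dr:
    - [0,0,0]
    - [0,0,0]
    - [0,0,0]
    - [0,0,0]
    - [0,0,0]
    - [0,0,0]
    - [0,0,0]
    - [0,0,0]
    - [0,0,0]
    - [0,0,0]
    - [0,0,0]
  translation:
    - [0.75,-0.18,-1.4]
    - [1.5,-0.35,-2.75]
    - [2.25,-0.53,-4.1]
    - [3,-0.7,-5.5]
    - [3,-0.7,-5.5]
    - [3,-0.7,-5.5]
    - [3,-0.7,-5.5]
    - [3,-0.7,-5.5]
    - [3,-0.7,-5.5]
    - [3,-0.7,-5.5]
    - [3,-0.7,-5.5]
  grip: [1,1,1,1,1,0.4,0.4,0.4,0.4,0.4,0.4]
  newtons: 12

```text
time: 3.2
position: [0.5221, -0.0882, 0.1141]
tool_rot: [0.948, 0.204, 0.22, 0.103]
ft_force: [-1.1, -0.2, 0.5]
grip_width: 0.0551
```

carry_out:
  dr:
    - [0,0,0]
    - [0,0,0]
    - [0,0,0]
    - [0,0,0]
  translation:
    - [0,0,0]
    - [0,0,0]
    - [0,0,0]
    - [0,0,0]
  grip: [0.3,0.3,0.3,0.3]
  newtons: 12

```text
time: 3.53
position: [0.522, -0.0881, 0.1134]
tool_rot: [0.949, 0.204, 0.219, 0.102]
ft_force: [0.4, -0.9, -1.1]
grip_width: 0.03
```

The opening is 30 mm, below the pack's 52 mm, so the pack isn't between the pads. I'll look before doing anything else.

Run:
```python
from rig import robot
import cv2,numpy as np
c=robot.camera("wrist"); d=robot.camera("side");s=robot.camera("scene")
np.savez("side2.npz",**d);np.savez("scene2.npz",**s)
f=lambda a,w,h:cv2.resize(a,(w,h),interpolation=2)
cv2.imwrite("pics/w3.png",np.vstack([np.hstack([f(c["color"],400,300),f(d["color"][110:230,180:340],400,300)]),np.hstack([f(s["color"][150:270,160:320],400,300),f(d["color"],400,300)])]))
o=robot.get_obs();print({k:np.round(o[k],4).tolist() for k in("time","q","position","ft_force","grip_width")})
```

```text
{'time': 3.6833, 'q': [-0.4485, 0.4226, 2.1635, 0.9386, 0.1297, -0.2106], 'position': [0.522, -0.0881, 0.1134], 'ft_force': [-0.1856, 0.1295, 0.2578], 'grip_width': 0.0276}
```

View pics/w3.png

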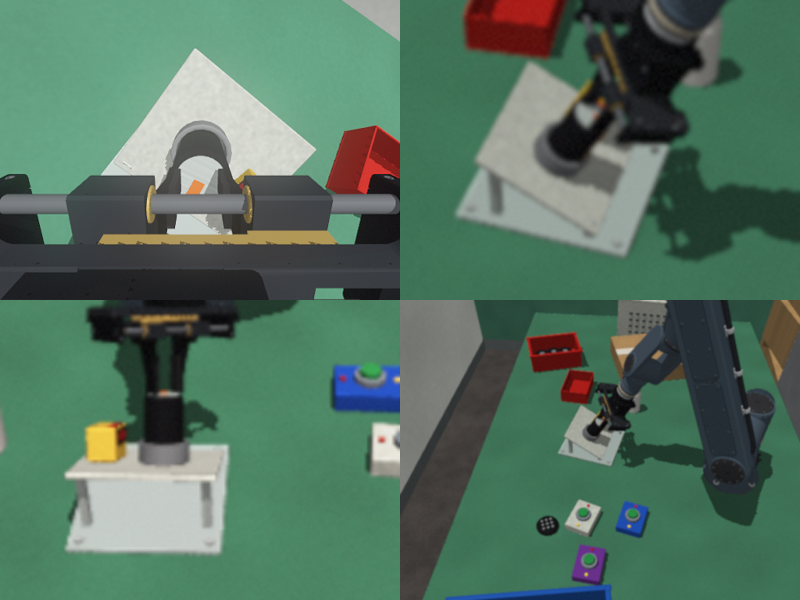

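The composite shows the fingers near the pack top with a gap to the disc; the pack still stands in the cup. I'll overlay the predicted fingertip positions to see what disagrees.

Run:
```python
from rig import robot
import cv2,numpy as np
from h import *
c=robot.camera("wrist"); np.savez("wrist3.npz",**c);d=np.load("side2.npz");s=np.load("scene2.npz")
o=robot.get_obs();T=R.from_quat(o["tool_rot"]).as_matrix();p=np.array(o["position"]);g=o["grip_width"]/2
print(g,p,T.round(3).tolist())
nest=np.array([.5428,-.0948,.072]);zn=np.array([-.4563,.1117,.8828]);
def ov(cam,x0,y0,w,h,k):
    im=cv2.resize(cam["color"][y0:y0+h,x0:x0+w],None,fx=k,fy=k,interpolation=2)
    def dot(X,col):
        u=proj(cam,X);cv2.circle(im,(int((u[0]+.5-x0)*k),int((u[1]+.5-y0)*k)),3,col,1)
    for sg in(-1,1): dot(p+sg*g*T[:,1],(0,255,255)); dot(p+sg*g*T[:,1]-.03*T[:,2],(255,255,0))
    dot(p,(255,0,255))
    u=np.cross(zn,[0,1,0]);u/=np.linalg.norm(u);v=np.cross(zn,u)
    for t in np.arange(0,6.28,.4): dot(nest+.084*zn+.026*(np.cos(t)*u+np.sin(t)*v),(0,255,0))
    return im
a=ov(c,150,80,220,160,3.6)[:,:400*2][:576]
b=np.hstack([ov(d,210,130,100,75,4),ov(s,190,160,100,75,4)])
cv2.imwrite("pics/o1.png",np.vstack([cv2.resize(a,(400,300)),]*1)) 
cv2.imwrite("pics/o1.png",np.vstack([np.hstack([cv2.resize(a,(400,300)),np.zeros((300,400,3),np.uint8)]),b]))
```

```text
0.01322723086656483 [ 0.5220247  -0.08815002  0.11344751] [[0.82, 0.342, 0.458], [0.432, -0.896, -0.105], [0.375, 0.284, -0.883]]
```

View pics/o1.png

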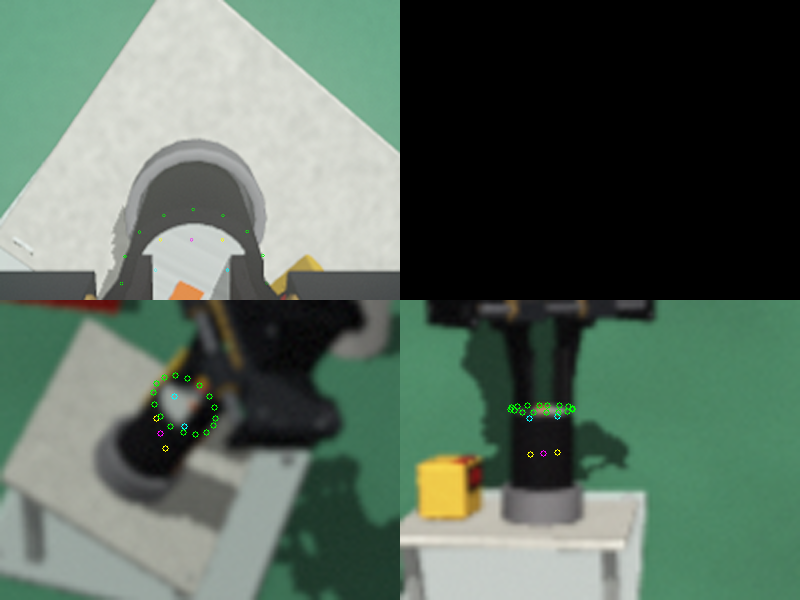

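Run:
```python
import numpy as np
from h import *
np.set_printoptions(precision=1,suppress=True)
s=np.load('scene.npz');w=np.load('wrist2.npz');s2=np.load('scene2.npz')
p=np.array([.257,-.57,.184]);y=np.array([.411,-.913,0])
for dz in(0,.02,.04): print(dz,[(proj(s,p+sg*.0435*y+[0,0,dz])+.5)*1.5625 for sg in(1,-1)])
T=R.from_quat([0.949,0.2027,0.2188,0.1021]).as_matrix();p=np.array([.4913,-.0826,.1684])
for b in(0,.02,.04): print(b,[((proj(w,p+sg*.0435*T[:,1]-b*T[:,2])+.5)-[100,60])*2.5 for sg in(1,-1)])
print(np.linalg.inv(T)@(w["T"][:3,3]-p)*1000, T.T@w["T"][:3,:3]*100)
```

```text
0 [array([107.4, 250.6]), array([146.6, 239.1])]
0.02 [array([104.5, 242.9]), array([144.2, 231.5])]
0.04 [array([101.7, 235.1]), array([141.7, 223.8])]
0 [array([530.5, 369.1]), array([248.5, 369.1])]
0.02 [array([544.4, 394.7]), array([234.7, 394.7])]
0.04 [array([561.4, 426. ]), array([217.8, 425.9])]
[  76.9   -0.1 -200.3] [[ -0.  -95.9 -28.3]
 [100.   -0.   -0.2]
 [  0.2 -28.3  95.9]]
```

The images settle it. At the start, and in the close view, the real fingertips lie about 40 mm short of the reported TCP along the tool axis: scene tips at (99,236) and (143,225) match the 40 mm row, not the 0 mm row. So I've been closing just above the pack. I'll check what the robot itself reports for the tool.

Run:
```python
from rig import robot
print([a for a in dir(robot) if not a.startswith('_')]); print(robot.grip_depth)
import numpy as np
from h import *
np.set_printoptions(precision=1,suppress=True)
w=np.load('wrist3.npz');o=robot.get_obs();T=R.from_quat(o["tool_rot"]).as_matrix();p=np.array(o["position"])
for b in(0,.03,.04,.05): print(b,[((proj(w,p+sg*.0132*T[:,1]+.0095*T[:,0]-b*T[:,2])+.5)-[150,80])*3.6*400/792 for sg in(1,-1)])
```

```text
['Unreachable', 'camera', 'get_obs', 'grip_depth', 'hand_in']
0.0187
0 [array([222.9, 211.7]), array([160.3, 211.6])]
0.03 [array([227.8, 237.9]), array([155.4, 237.8])]
0.04 [array([229.8, 248.5]), array([153.5, 248.5])]
0.05 [array([232.1, 260.5]), array([151.3, 260.4])]
```

Same 40 mm in the current picture, so I take the true tips as reported TCP minus 40 mm along the tool axis. The tips are now about 87 mm above the cup floor. I'll open and go 32 mm further down the axis.

carry_out:
  dr:
    - [0,0,0]
    - [0,0,0]
    - [0,0,0]
    - [0,0,0]
    - [0,0,0]
    - [0,0,0]
    - [0,0,0]
    - [0,0,0]
    - [0,0,0]
    - [0,0,0]
    - [0,0,0]
    - [0,0,0]
    - [0,0,0]
    - [0,0,0]
    - [0,0,0]
    - [0,0,0]
  translation:
    - [0,0,0]
    - [0,0,0]
    - [0,0,0]
    - [0,0,0]
    - [0,0,0]
    - [0,0,0]
    - [0,0,0]
    - [0,0,0]
    - [0,0,0]
    - [0.3,-0.1,-0.6]
    - [0.6,-0.2,-1.2]
    - [0.9,-0.3,-1.8]
    - [1.2,-0.4,-2.4]
    - [1.4,-0.5,-2.8]
    - [1.4,-0.5,-2.8]
    - [1.4,-0.5,-2.8]
  grip: [1,1,1,1,1,1,1,1,1,1,1,1,1,1,1,1]

```text
time: 5.07
position: [0.536, -0.0932, 0.0853]
tool_rot: [0.949, 0.204, 0.219, 0.102]
ft_force: [-0.0, 0.1, -0.2]
grip_width: 0.0872
```

Run:
```python
from rig import robot
import cv2,numpy as np
from h import *
np.set_printoptions(precision=4,suppress=True)
c=robot.camera("wrist");s=robot.camera("scene");np.savez("wrist4.npz",**c)
cv2.imwrite("pics/w4.png",np.hstack([cv2.resize(c["color"][70:270,120:320+66],(533,400),interpolation=2),cv2.resize(s["color"][140:240,195:261],(264,400),interpolation=2)]))
o=robot.get_obs();print({k:np.round(o[k],4).tolist() for k in("time","q","position","ft_force","grip_width")})
zn=np.array([-.4563,.1117,.8828]);p=np.array(o["position"])-[.5428,-.0948,.072];print(p@zn,p-(p@zn)*zn,zn@R.from_quat(o["tool_rot"]).as_matrix())
```

```text
{'time': 5.1667, 'q': [-0.4443, 0.5032, 2.1517, 1.4988, 0.1029, -0.7709], 'position': [0.5359, -0.0931, 0.0857], 'ft_force': [-0.2507, -0.6469, -0.0083], 'grip_width': 0.0872}
0.015428784263457387 [ 0.0002 -0.      0.0001] [ 0.0047 -0.0056 -1.    ]
```

View pics/w4.png

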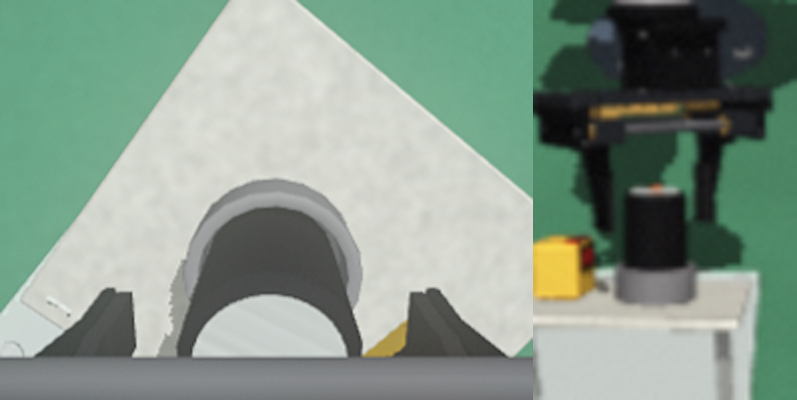

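The fingers now straddle the pack, with tips around mid-height and clear of the reader. Closing.

carry_out:
  dr:
    - [0,0,0]
    - [0,0,0]
    - [0,0,0]
    - [0,0,0]
    - [0,0,0]
    - [0,0,0]
    - [0,0,0]
    - [0,0,0]
    - [0,0,0]
    - [0,0,0]
  translation:
    - [0,0,0]
    - [0,0,0]
    - [0,0,0]
    - [0,0,0]
    - [0,0,0]
    - [0,0,0]
    - [0,0,0]
    - [0,0,0]
    - [0,0,0]
    - [0,0,0]
  grip: [0.4,0.4,0.4,0.4,0.4,0.4,0.4,0.4,0.4,0.4]
  newtons: 15

```text
time: 6.0
position: [0.536, -0.0931, 0.0856]
tool_rot: [0.949, 0.204, 0.219, 0.102]
ft_force: [-0.4, 1.4, 0.8]
grip_width: 0.0515
```

Gripped at 51.5 mm. Now I turn it +1.2 rad about the nest axis, in steps of 0.1 rad.

carry_out:
  dr:
    - [-0.046,0.011,0.088]
    - [-0.091,0.022,0.177]
    - [-0.137,0.034,0.265]
    - [-0.183,0.045,0.353]
    - [-0.228,0.056,0.441]
    - [-0.274,0.067,0.53]
    - [-0.319,0.078,0.618]
    - [-0.365,0.089,0.706]
    - [-0.411,0.1,0.795]
    - [-0.456,0.112,0.883]
    - [-0.502,0.123,0.971]
    - [-0.548,0.134,1.059]
    - [-0.548,0.134,1.059]
    - [-0.548,0.134,1.059]
    - [-0.548,0.134,1.059]
  translation:
    - [0,0,0]
    - [0,0,0]
    - [0,0,0]
    - [0,0,0]
    - [0,0,0]
    - [0,0,0]
    - [0,0,0]
    - [0,0,0]
    - [0,0,0]
    - [0,0,0]
    - [0,0,0]
    - [0,0,0]
    - [0,0,0]
    - [0,0,0]
    - [0,0,0]
  grip: [0.4,0.4,0.4,0.4,0.4,0.4,0.4,0.4,0.4,0.4,0.4,0.4,0.4,0.4,0.4]

```text
time: 7.25
position: [0.536, -0.0934, 0.0856]
tool_rot: [0.67, 0.703, 0.12, 0.207]
ft_force: [-0.9, -0.7, 1.8]
grip_width: 0.0511
```

Run:
```python
from rig import robot
import numpy as np
from h import *
np.set_printoptions(precision=4,suppress=True)
o=robot.get_obs();print({k:np.round(o[k],4).tolist() for k in("time","q","position","ft_force","moment","grip_width")})
zn=np.array([-.4563,.1117,.8828]);p=np.array(o["position"])-[.5428,-.0948,.072];Q=R.from_quat(o["tool_rot"]);print(p@zn,p-(p@zn)*zn,zn@Q.as_matrix())
print((Q*R.from_quat([.949,.204,.219,.102]).inv()).as_rotvec())
```

```text
{'time': 7.25, 'q': [-0.4391, 0.502, 2.1455, 1.3645, 0.0959, -1.8291], 'position': [0.536, -0.0934, 0.0856], 'ft_force': [-0.8795, -0.6627, 1.7934], 'moment': [-0.089, 0.1069, -0.0757], 'grip_width': 0.0511}
0.015284413215570572 [ 0.0002 -0.0003  0.0001] [ 0.0036 -0.0053 -1.    ]
[-0.5473  0.1326  1.0573]
```

Turn achieved with low forces. Release, then back out along the axis.

carry_out:
  dr:
    - [0,0,0]
    - [0,0,0]
    - [0,0,0]
    - [0,0,0]
    - [0,0,0]
    - [0,0,0]
    - [0,0,0]
    - [0,0,0]
    - [0,0,0]
    - [0,0,0]
    - [0,0,0]
    - [0,0,0]
    - [0,0,0]
    - [0,0,0]
    - [0,0,0]
    - [0,0,0]
  translation:
    - [0,0,0]
    - [0,0,0]
    - [0,0,0]
    - [0,0,0]
    - [0,0,0]
    - [0,0,0]
    - [0,0,0]
    - [0,0,0]
    - [-0.7,0.17,1.3]
    - [-1.4,0.33,2.6]
    - [-2.3,0.55,4.4]
    - [-3.4,0.83,6.6]
    - [-4.6,1.1,8.8]
    - [-5.5,1.3,10.6]
    - [-5.5,1.3,10.6]
    - [-5.5,1.3,10.6]
  grip: [1,1,1,1,1,1,1,1,1,1,1,1,1,1,1,1]

```text
time: 8.58
position: [0.4814, -0.0803, 0.1933]
tool_rot: [0.668, 0.704, 0.12, 0.209]
ft_force: [-0.3, -0.0, 0.5]
grip_width: 0.0872
```

Run:
```python
from rig import robot
import cv2,numpy as np
c=robot.camera("wrist");d=robot.camera("side");np.savez("wrist5.npz",**c);np.savez("side5.npz",**d)
cv2.imwrite("pics/w5.png",np.hstack([cv2.resize(c["color"],(533,400),interpolation=2),cv2.resize(d["color"][130:205,215:265],(267,400),interpolation=2)]))
o=robot.get_obs();print({k:np.round(o[k],4).tolist() for k in("time","q","position","tool_rot","grip_width")})
```

```text
{'time': 8.6833, 'q': [-0.4761, 0.1866, 2.1592, 0.3371, 0.343, -0.8196], 'position': [0.4812, -0.0801, 0.1913], 'tool_rot': [0.6687, 0.704, 0.1199, 0.2068], 'grip_width': 0.0872}
```

View pics/w5.png

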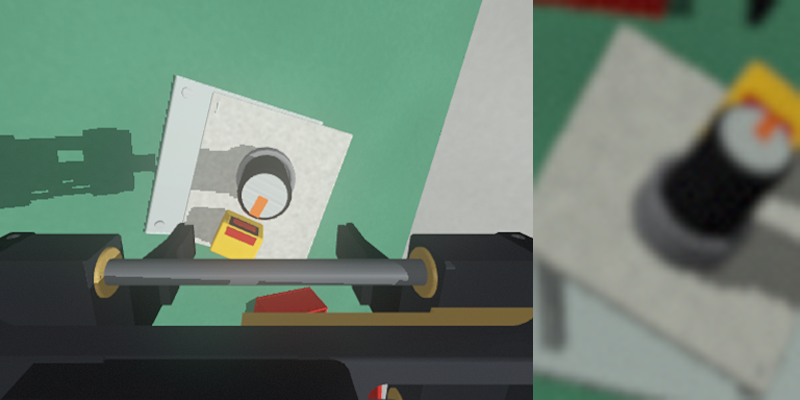

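The orange bar now runs (264,198)→(257,216), towards the red bar, which runs (226,236)→(257,243). The pack is still in the cup. Now I'll compute the residual and the button position.

Run:
```python
import numpy as np
from h import *
np.set_printoptions(precision=4,suppress=True)
w=np.load('wrist5.npz')
W=lambda x,y:((x+.5)/(533/512)-.5,(y+.5)/(400/384)-.5)
yaw=-.24;c28,s28=np.cos(.489),np.sin(.489)
zn=np.array([-s28*np.cos(yaw),-s28*np.sin(yaw),c28]);yn=np.array([-np.sin(yaw),np.cos(yaw),0]);xn=np.cross(yn,zn)
top=plane(w,W(265.5,193.5),(0,0,.072+.084*c28));print(top,top-.084*zn)
ang=lambda v:np.degrees(np.arctan2(v@yn,v@xn))
a,b=[plane(w,W(*p),top,zn)-top for p in((264,198),(257,216))];print('mark',ang(b),ang(b-a),np.linalg.norm(b))
P=top-.043*zn
a,b=[plane(w,W(*p),P,zn)-P for p in((226,236),(257,243))];print('reader',ang((a+b)/2),ang(b-a)-90,(a@xn,a@yn),(b@xn,b@yn))
# orange segmentation for precision
import cv2
im=w["color"];h=cv2.cvtColor(im,cv2.COLOR_BGR2HSV)
m=cv2.inRange(h,(5,140,150),(17,255,255));m[:175]=0;m[215:]=0;m[:,:220]=0;m[:,290:]=0
ys,xs=np.nonzero(m);print(len(xs),xs.mean(),ys.mean(),'mark seg',ang(plane(w,(xs.mean(),ys.mean()),top,zn)-top))
```

```text
[ 0.5059 -0.0842  0.1462] [ 0.5442 -0.0936  0.072 ]
mark -93.16556668788458 -93.69160431927322 0.023505007024594026
reader -95.29961682053963 -87.13755542587997 (np.float64(-0.02455933505184731), np.float64(-0.0726138446548283)) (np.float64(0.011254054846859603), np.float64(-0.07082315050347697))
180 247.8 198.35 mark seg -102.01050238894382
```

The mark is at about -93° to -102° against the reader at about -97°, well inside 14°. Next I go above the white box's button, tool vertical, fingers shut.

carry_out:
  dr:
    - [0,0,0]
    - [0,0,0]
    - [0.116,0.475,0]
    - [0.116,0.475,0]
    - [0.116,0.475,0]
    - [0.116,0.475,0]
    - [0.116,0.475,0]
    - [0.116,0.475,0]
    - [0.116,0.475,0]
    - [0.116,0.475,0]
    - [0.116,0.475,0]
    - [0.116,0.475,0]
    - [0.116,0.475,0]
    - [0.116,0.475,0]
    - [0.116,0.475,0]
    - [0.116,0.475,0]
  translation:
    - [-1,0.3,2]
    - [-1,0.3,4]
    - [5.6,33.6,1]
    - [5.6,33.6,1]
    - [5.6,33.6,1]
    - [5.6,33.6,1]
    - [5.6,33.6,1]
    - [5.6,33.6,1]
    - [5.6,33.6,1]
    - [5.6,33.6,1]
    - [5.6,33.6,1]
    - [5.6,33.6,1]
    - [5.6,33.6,1]
    - [5.6,33.6,1]
    - [5.6,33.6,1]
    - [5.6,33.6,1]
  grip: [1,1,0,0,0,0,0,0,0,0,0,0,0,0,0,0]

```text
time: 10.02
position: [0.537, 0.2544, 0.2012]
tool_rot: [0.689, 0.724, -0.001, -0.003]
ft_force: [1.2, 1.4, -0.2]
grip_width: 0.0036
```

Run:
```python
from rig import robot
import cv2,numpy as np
c=robot.camera("wrist");np.savez("wrist6.npz",**c)
cv2.imwrite("pics/w6.png",cv2.resize(c["color"],(768,576),interpolation=2))
o=robot.get_obs();print({k:np.round(o[k],4).tolist() for k in("time","q","position","tool_rot","grip_width")})
```

```text
{'time': 10.0667, 'q': [0.2518, 0.4679, 1.4885, 0.0053, 1.1901, 0.2005], 'position': [0.5371, 0.2545, 0.2015], 'tool_rot': [0.6895, 0.7243, -0.0007, -0.0034], 'grip_width': 0.0023}
```

View pics/w6.png

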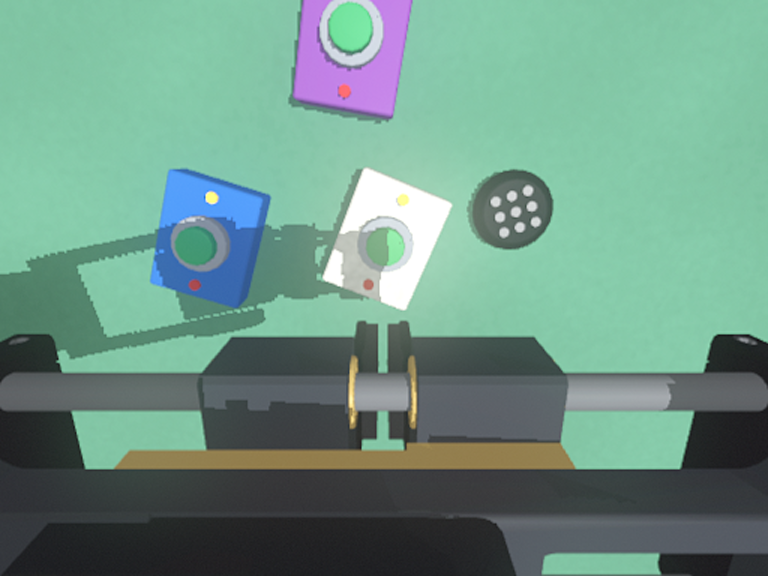

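The wrist view shows the white box's green button at (386,247), with the blue and purple decoys left and above, and the keypad at (511,209). The shut fingers appear at column 382.

Run:
```python
import numpy as np
from h import *
np.set_printoptions(precision=4,suppress=True)
w=np.load('wrist6.npz');s=np.load('scene.npz');d=np.load('side.npz')
W=lambda x,y:((x+.5)/1.5-.5,(y+.5)/1.5-.5);S=lambda x,y:(x*.64-.18,y*.64-.18)
print(tri((w,W(386,247)),(s,S(508,318)),(d,S(366,425))))
for z in(.042,.048): print(plane(w,W(386,247),(0,0,z)))
l,r=plane(w,W(365,247),(0,0,.045)),plane(w,W(406,247),(0,0,.045));print('dia',np.linalg.norm(l-r),w["T"][:3,3])
```

```text
(array([0.538 , 0.2571, 0.0467]), [np.float64(0.0014102571374853584), np.float64(0.002191668827070811), np.float64(0.002267221773007176)])
[0.5389 0.255  0.042 ]
[0.5389 0.2563 0.048 ]
dia 0.035981951336138226 [0.5342 0.3311 0.4032]
```

carry_out:
  dr:
    - [0,0,0]
    - [0,0,0]
    - [0,0,0]
    - [0,0,0]
    - [0,0,0]
    - [0,0,0]
    - [0,0,0]
    - [0,0,0]
    - [0,0,0]
    - [0,0,0]
    - [0,0,0]
  translation:
    - [0.1,0.15,-3]
    - [0.1,0.15,-6]
    - [0.1,0.15,-9]
    - [0.1,0.15,-12]
    - [0.1,0.15,-14]
    - [0.1,0.15,-15.5]
    - [0.1,0.15,-16.5]
    - [0.1,0.15,-17.3]
    - [0.1,0.15,-18]
    - [0.1,0.15,-18.2]
    - [0.1,0.15,-18.2]
  grip: [0,0,0,0,0,0,0,0,0,0,0]

```text
time: 10.98
position: [0.5383, 0.2572, 0.0197]
tool_rot: [0.689, 0.725, -0.0, -0.003]
ft_force: [1.3, 0.0, 0.7]
grip_width: 0.0003
```

carry_out:
  dr:
    - [0,0,0]
    - [0,0,0]
    - [0,0,0]
    - [0,0,0]
    - [0,0,0]
  translation:
    - [0,0,-0.4]
    - [0,0,-0.8]
    - [0,0,-1.2]
    - [0,0,-1.4]
    - [0,0,-1.4]
  grip: [0,0,0,0,0]

```text
time: 11.4
position: [0.5393, 0.2577, 0.0091]
tool_rot: [0.689, 0.725, 0.001, -0.002]
ft_force: [-3.0, -1.7, 19.7]
grip_width: 0.0005
```

Force is 19.7 N where about 5 N suffices, so the button is at its stop. I'll lift slowly to see the spring's signature (about 5 N over 6 mm).

carry_out:
  dr:
    - [0,0,0]
    - [0,0,0]
    - [0,0,0]
    - [0,0,0]
  translation:
    - [0,0,0]
    - [0,0,0.3]
    - [0,0,0.4]
    - [0,0,0.4]
  grip: [0,0,0,0]

```text
time: 11.73
position: [0.5392, 0.2577, 0.0107]
tool_rot: [0.689, 0.725, 0.001, -0.002]
ft_force: [0.4, 0.4, 4.4]
grip_width: 0.0005
```

carry_out:
  dr:
    - [0,0,0]
    - [0,0,0]
    - [0,0,0]
  translation:
    - [0,0,0.2]
    - [0,0,0.3]
    - [0,0,0.3]
  grip: [0,0,0]

```text
time: 11.98
position: [0.539, 0.2576, 0.0128]
tool_rot: [0.689, 0.725, 0.0, -0.003]
ft_force: [1.6, 0.5, 2.9]
grip_width: 0.0007
```

carry_out:
  dr:
    - [0,0,0]
    - [0,0,0]
    - [0,0,0]
  translation:
    - [0,0,0.2]
    - [0,0,0.3]
    - [0,0,0.3]
  grip: [0,0,0]

```text
time: 12.23
position: [0.5375, 0.2572, 0.0153]
tool_rot: [0.689, 0.725, -0.001, -0.004]
ft_force: [0.8, -0.1, 1.4]
grip_width: 0.0008
```

The spring signature is clear: 4.4, 2.9, then 1.4 N over about 5 mm after the hard stop. Now I retreat and do a last check.

carry_out:
  dr:
    - [0,0,0]
    - [0,0,0]
    - [0,0,0]
    - [0,0,0]
    - [0,0,0]
    - [0,0,0]
    - [0,0,0]
    - [0,0,0]
    - [0,0,0]
    - [0,0,0]
  translation:
    - [0,0,1]
    - [0,0,3]
    - [0,0,6]
    - [0,0,9]
    - [0,0,12]
    - [0,0,15]
    - [0,0,18]
    - [0,0,18]
    - [0,0,18]
    - [0,0,18]
  grip: [0,0,0,0,0,0,0,0,0,0]

```text
time: 13.07
position: [0.5365, 0.257, 0.1948]
tool_rot: [0.689, 0.725, -0.002, -0.004]
ft_force: [-0.6, 0.3, -0.1]
grip_width: 0.0003
```

Run:
```python
from rig import robot
import cv2,numpy as np
s=robot.camera("scene");d=robot.camera("side")
f=lambda a,w,h:cv2.resize(a,(w,h),interpolation=2)
cv2.imwrite("pics/f.png",np.vstack([np.hstack([f(d["color"][130:205,200:300],400,300),f(s["color"][170:245,175:275],400,300)]),np.hstack([f(d["color"][240:315,165:265],400,300),f(s["color"],400,300)])]))
for n,a in(("scene",s),("side",d)):
    b=np.load(n+".npz")["color"];df=cv2.absdiff(a["color"],b).max(2)
    print(n,'bottle/bin diff',df[175:215,140:163].mean() if n=="scene" else df[90:145,205:310].mean())
print(np.round(robot.get_obs()["ft_force"],2))
```

```text
scene bottle/bin diff 2.9804347826086954
side bottle/bin diff 57.158095238095235
[ 0.12 -0.22 -0.38]
```

View pics/f.png

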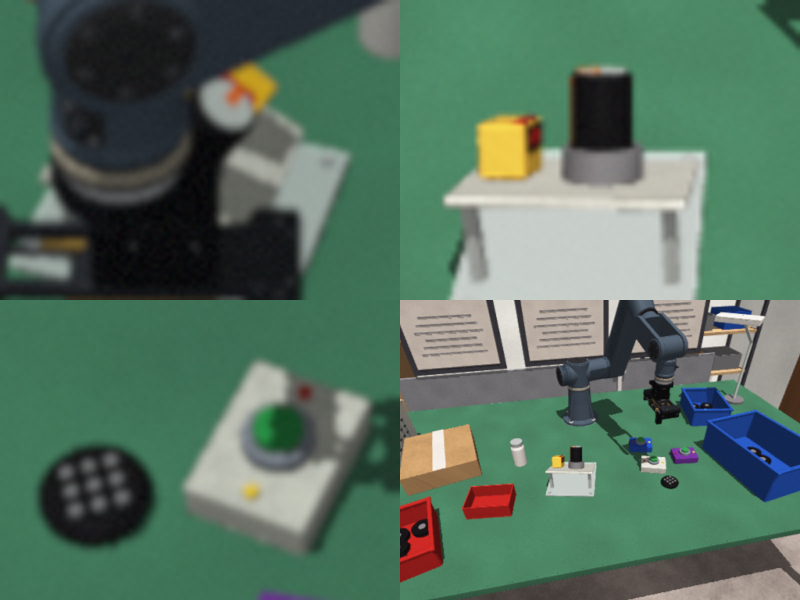

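The pack stands upright in the cup with its orange mark towards the reader. The button is up, the bystanders look unmoved, and the tool is clear of everything. The side difference figure (57) comes from the arm occluding that region. Handing in.

```bash
python3 -c "
from rig import robot
print(robot.hand_in())"
```

```text
the job is handed in; nothing more can be done
None
```

I turned the pack about 69° in its nest so its mark faces the reader window, let it go seated, then pressed the white box's green button to its stop and let it spring back. I handed the job in at about 13 s, and no verdict is reported.

**Pack:** after release the mark measured between -93° and -102°, and the reader between -87° and -97°. In the last scene picture the pack stands in the cup with the mark towards the reader.

**Button:** the force reached 19.7 N at the stop. It then fell 4.4, 2.9, 1.4 N over about 5 mm as I lifted, and the button looks up in the last picture.

**Bystanders:** the bottle, bin and keypad look unmoved. The automatic comparison confirms only the bottle, in the scene view. The side-view comparison gave a large difference that proves nothing, because the arm was blocking the view there.

**What disagreed:** the real fingertips are about 40 mm short of the reported TCP. My first grasp therefore closed on air just above the pack, with no contact. I found the offset by projecting the fingertips into the pictures and allowed for it in everything after that.

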